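Sort the handed brackets and dock the tote

ROBOT

A 6-joint arm with a two-finger parallel gripper is mounted at the origin on the work surface. World frame = base frame: x ahead of the robot, y to its left, z up, the work surface at z = 0. Lengths are in m, angles in degrees, forces in N, time in s.
With the tool pointing down it reaches from about 0.325 to 1 m from the base axis. Payload 5.1 kg.
Tool frame: the origin (TCP) lies between the finger pads; the fingertips stand tcp_to_tips ahead of it and the grasp point (between the pads) lies 3 mm ahead of it (tcp_to_tips is the distance from the TCP to the fingertips, in m); z points along the fingers, y is the direction in which the jaws open and shut (so a half turn about z gives the same grasp; the last joint's range is limited). The gripper opens to 85 mm and grips with 20 to 120 N. Pads are 22 mm wide; open, the fingers measure 114 mm over their backs; the gripper's body (76 mm by 85 mm) begins 54 mm behind the grasp point. The pads swing forward as they close: fully open they stand 13 mm farther back than shut.
Start: joints at [59.954, 7.093, 94.555, -0, 78.352, -4.733], TCP at [0.278, 0.588, 0.253] pointing down, gripper open.
Joint ranges: [-149.61, 149.61], [-58.7, 133.49], [1.44, 155.28], [-77.14, 257.14], [18.33, 153.61], [-166.67, 166.67]. Speed limits (degrees/s): [147.25, 147.25, 180, 180, 180, 180].

INTERFACE

Orientations are given as [roll, pitch, yaw] about the fixed x, y, z axes, in that order (R = Rz(yaw) Ry(pitch) Rx(roll)).
In Python, from station import * gives the robot as it stands. The module is installed in compiled form; this text tells all that it offers.
- The arm moves only by the tool servo_tool, never from a script. Its argument "deltas" is a list of rows, each a list of 2 entries, a list of its own where there are three numbers: the shift along the tool's x, y, z in m, then the turn, a rotation vector about the tool's x, y, z in degrees. In form: [[[dx, dy, dz], [wx, wy, wz]], ...]. A call has 1 to 12 rows; each row is the pose to reach, as a shift and turn from the pose commanded when the call began, along the tool's axes at that moment; what a row does not reach only later rows make up. A row lasts 1/8 s, in which the tool goes at most 62.5 mm and 10.7 degrees, less where a joint would pass 70% of its speed; a pose out of reach is approached as far as the arm can. A call with a gripper value outside its range is refused whole. "fingers" is the closure, from -1 (fully open) to 1 (shut), so that 0 is half open, set as the call begins (left out, the last holds). The fingers move at their own pace and stop on an object; "squeeze" is the grip in N (left out, the last holds). Time passes only in rows, so rows that repeat a pose let the fingers close. It gives the time, the measured TCP pose, the force and the opening at its end, in the units of the state.
- get_obs(): the state, without advancing time (a new reading comes with each control period).
- read_camera(name): name is "scene" or "top" or "wrist"; returns a dict with "color" (480x640x3 uint8, red, green, blue), "K" (3x3 intrinsics, pixels), "cam_to_world" (4x4, takes a point from camera to world coordinates). Camera axes: x right, y down, z forward; pixel columns grow to the right and rows downward; lengths in m; the calibration is good to about 2 mm. A picture is of the moment at which its call begins. There is no depth.
- sign_off(): hands the job in, once; it reports no verdict.
The state is a dict: "time": time; "qpos": joint angles; "joint_vel": joint speeds; "tau": joint torques, N m; "eef_pos": TCP position; "eef_rot": TCP orientation; "force": force on the tool from outside, world axes, zero at the start; "wrist_torque": the same for the moment, N m; "opening": finger opening in m.
Only numpy, scipy, OpenCV 4.12 (cv2) and the standard library are available. Lean on these libraries where they do the work, as an engineer would, in place of code of your own. Each camera call takes 0.05 s, during which the arm holds its last target.

TASK

The two finished brackets on the bench are mirror images: put the left-hand one in the orange tote and the right-hand one in the blue bin (seen from its foot side, a left-hand bracket has its foot at the left end). With the left-hand bracket aboard, push the tote up the ramp, without lifting or tipping it over, until its trailing edge drops behind the yellow lip and it sits flat on the dock. Leave the other things on the bench where they are.

Things in the scene. Friction and masses are not known exactly. Their poses are not given: they have to be found in the camera images.
- dock: Fixed ramp and dock. Origin: middle of the ramp's foot, on the bench; x level, up-ramp; z up. The aluminium ramp rises evenly from x = 0, z = 0 to the lip's edge at x = 144, z = 41 mm (16 degrees). Channel 160 mm wide between blue side rails, which stand 15 mm above the ramp and 24 mm above the deck; flared guides 22 mm tall lead in, from x = -45 to 2
- lip (a point): Middle of the edge of the yellow lip, the top end of the ramp's slope (x = 144, z = 41 mm in the dock's frame, same axes). Past it is a drop of 13 mm to the flat dark deck (z = 28 mm), which runs on to a 60 mm tall end wall at x = 311
- duct (a point): On the axis of the round aluminium duct, 60 mm across, that crosses level over the dock along y, just past the lip (28 mm in x; underside 170 mm above the bench), from y = -104 to 125 mm, where it turns down to the bench. An upright hand pushing the tote would hit it before the tote is home: lean the hand back about 35 degrees, fingertips pointing up-ramp
- tote: Loose orange open tote, 130 (x) by 115 (y) by 55 mm tall, walls and floor 4 mm, 250 to 490 g. Origin: centre of its underside; x along its length. It starts on the bench just before the ramp's foot, x roughly up-ramp. Pushed at its rear face about 30 mm up it slides (3 to 9 N) without tipping. Home: its rear face past the lip, underside on the deck
- bin: Blue open bin, fixed to the bench, 130 (x) by 115 (y) by 50 mm tall, walls and floor 4 mm. Origin: centre of its underside
- lh_center (a point): Left-hand steel bracket, 120 g: upright flange 80 mm long (x), 8 thick (y), 50 tall (z), its lower edge on the bench, and at that edge a flat foot, 6 thick, reaching 34 mm out to +y along the +x half only (seen from the foot side, the foot is at the left end). Point: middle of the flange, 25 mm up. Grip the flange across its thickness from above
- rh_center (a point): Right-hand steel bracket, 120 g: upright flange 80 mm long (x), 8 thick (y), 50 tall (z), its lower edge on the bench, and at that edge a flat foot, 6 thick, reaching 34 mm out to +y along the -x half only (seen from the foot side, the foot is at the right end). Point: middle of the flange, 25 mm up. Grip the flange across its thickness from above
- disc: Bystander, leave alone: a thin dark grinding disc, 80 mm across, lying flat
- brush: Bystander, leave alone: a hand brush lying flat
- jar: Bystander, leave alone: a glass jar with a blue cap, 60 mm across, 85 mm tall
- can: Bystander, leave alone: a steel can with an orange band, 74 mm across, 110 mm tall
- wrench: Bystander, leave alone: a steel wrench lying flat
- hammer: Bystander, leave alone: a hammer lying flat
There are look-alikes about, which are no part of the job. What is shaped like the part that bears rh_center but green is not meant. Leave any turquoise look-alike of the part that bears lh_center alone.

How it is judged:
By the outcome, as a careful person would: the job done as asked, in the order asked, and still so for the second after the job is handed in, with the robot touching nothing.
It also fails if it takes over 72 s, if anything falls off the work surface, if the arm or the gripper's body presses on something with over 40 N, if the wrist force passes 120 N, or if a joint passes its speed limit or range.

## Working session

There is one attempt and no reset: what is moved stays moved. The work goes in short steps, Python scripts to look and compute and a tool call to move; the robot and the scene stay as the last step left them, time stands still between calls to the robot, and variables do not carry over. Pictures are saved under pics/ and viewed, and the job is handed in when it is done.

Besides the shell and the picture viewer there is one more tool, called after "Call:" in YAML: its name, and indented under it one key for each argument. servo_tool: Moves the arm, as the interface text tells. Its arguments: {"type":"object","properties":{"deltas":{"type":"array"},"fingers":{"type":"number"},"squeeze":{"type":"number"}},"required":["deltas"]}

```bash
mkdir -p pics; python3 - <<'E'
from station import *
import cv2
for n in ("scene","top"):
    c=read_camera(n); cv2.imwrite(f"pics/{n}0.png",c["color"][:,:,::-1]); print(n,c["K"].round(1).tolist(),c["cam_to_world"].round(3).tolist())
o=get_obs(); print(o)
E
```

```text
scene [[466.3, 0.0, 320.3], [0.0, 466.3, 238.8], [0.0, 0.0, 1.0]] [[-0.035, 0.659, -0.751, 1.243], [0.999, 0.039, -0.013, -0.013], [0.021, -0.751, -0.66, 0.741], [0.0, 0.0, 0.0, 1.0]]
top [[621.1, 0.0, 327.3], [0.0, 621.1, 238.8], [0.0, 0.0, 1.0]] [[0.01, -0.997, 0.078, 0.405], [-1.0, -0.01, 0.001, -0.013], [-0.0, -0.078, -0.997, 1.636], [0.0, 0.0, 0.0, 1.0]]
{'time': 0.1, 'qpos': array([ 5.99539732e+01,  7.13215191e+00,  9.46268562e+01, -1.28735743e-03,
        7.83530737e+01, -4.73322443e+00]), 'joint_vel': array([ 0.10134436,  0.02209814, -0.14011637,  0.01392255,  0.04941259,
       -0.03888861]), 'tau': array([ 1.20914533e-04, -4.24929535e+01, -3.66654611e+01, -4.57844885e-05,
        3.94085873e-03,  4.03414867e-05]), 'eef_pos': array([0.27769037, 0.58712272, 0.25214271]), 'eef_rot': array([-1.79888196e+02, -7.99253816e-03,  1.54687451e+02]), 'force': array([-0.31029853, -0.21072538, -0.40447484]), 'wrist_torque': array([-0.05430946, -0.07662982, -0.0087063 ]), 'opening': 0.08565049376561232}
```

View pics/scene0.png

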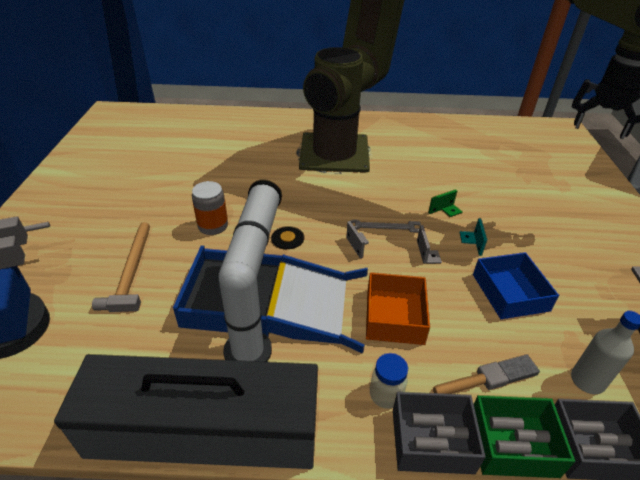

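View pics/top0.png

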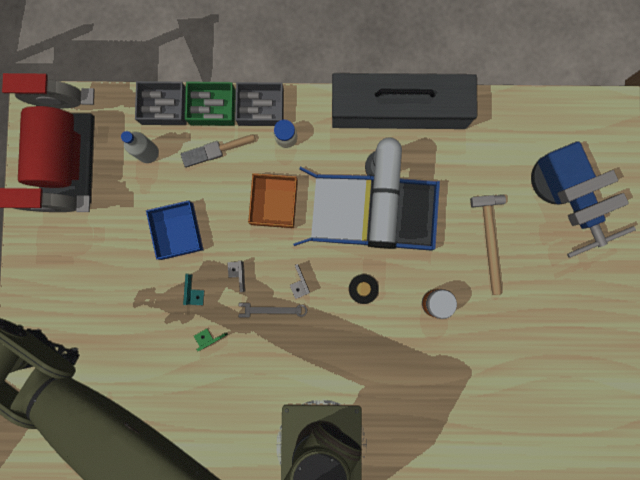

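The top view has world +x up and +y left. The tote is at (273,200), the bin at (175,230), the dock runs right from (310,205), and the grey brackets are at (237,272) and (301,283). I'll zoom in on these.

```bash
python3 - <<'E'
import cv2
t=cv2.imread("pics/top0.png"); s=cv2.imread("pics/scene0.png")
a=cv2.resize(t[245:345,170:330],None,fx=5,fy=5,interpolation=cv2.INTER_CUBIC); cv2.imwrite("pics/a.png",a)
b=cv2.resize(s[180:280,330:490],None,fx=5,fy=5,interpolation=cv2.INTER_CUBIC); cv2.imwrite("pics/b.png",b)
c=cv2.resize(t[150:270,240:450],None,fx=3.8,fy=3.8,interpolation=cv2.INTER_CUBIC); cv2.imwrite("pics/c.png",c)
E
```

```text
(no output)
```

View pics/a.png

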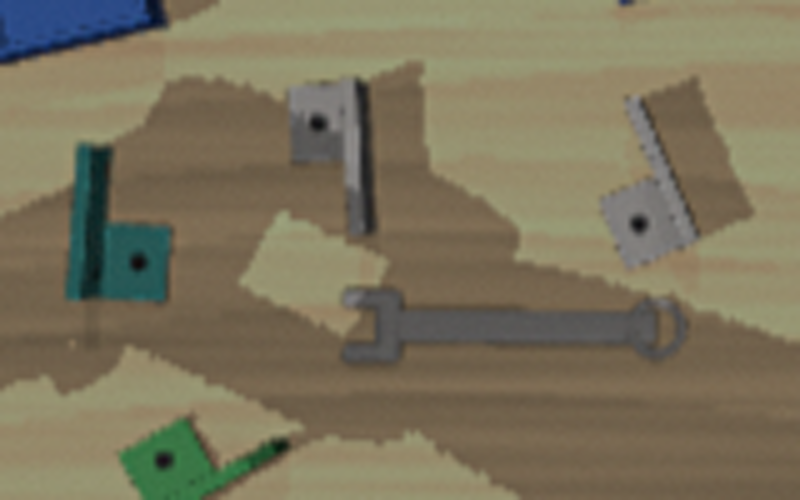

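View pics/b.png

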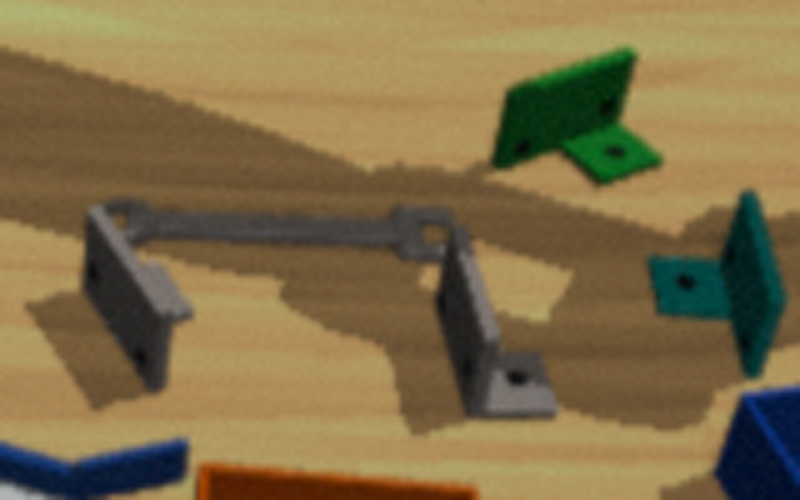

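View pics/c.png

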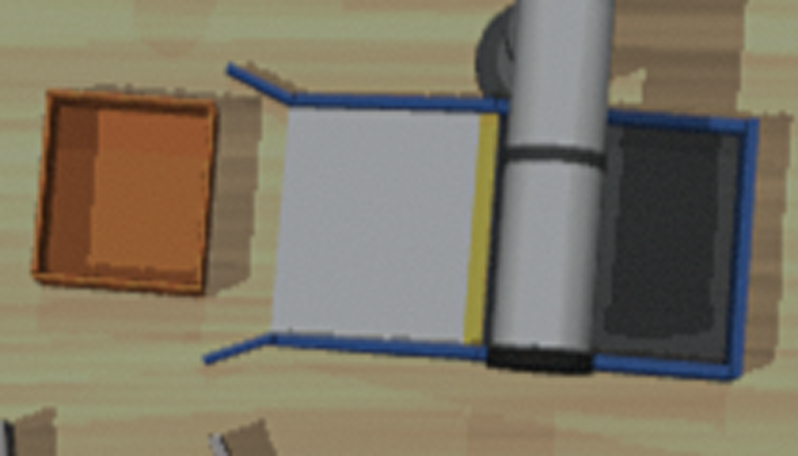

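The LH bracket is the left one: its foot points to +y at the +x end. The RH bracket is the right one, with its foot on the +y side at the -x end. Next I'll measure the brackets, tote, bin and dock.

```bash
cat > h.py <<'E'
from station import *
import numpy as np, cv2
from scipy.spatial.transform import Rotation as R
def ray(c,uv,z):
    K,T=c["K"],c["cam_to_world"]
    d=T[:3,:3]@np.linalg.solve(K,np.array([uv[0],uv[1],1.0])); o=T[:3,3]
    return o+d*(z-o[2])/d[2]
def proj(c,p):
    T=c["cam_to_world"]; q=T[:3,:3].T@(np.asarray(p)-T[:3,3]); q=c["K"]@q; return q[:2]/q[2]
def delta(o,p,rpy):
    """shift/turn from pose o (pos,rot) to p,rpy in tool axes"""
    R0=R.from_euler('xyz',o[1],degrees=True); R1=R.from_euler('xyz',rpy,degrees=True)
    return R0.inv().apply(np.asarray(p)-o[0]), (R0.inv()*R1).as_rotvec(degrees=True)
def snap(n,f,crop=None,s=1):
    c=read_camera(n); im=c["color"][:,:,::-1]
    if crop: im=im[crop[1]:crop[3],crop[0]:crop[2]]
    cv2.imwrite("pics/"+f,cv2.resize(im,None,fx=s,fy=s,interpolation=cv2.INTER_CUBIC)); return c
E
python3 - <<'E'
from h import *
c=read_camera("top"); im=c["color"]; h=cv2.cvtColor(im,cv2.COLOR_RGB2HSV)
b=cv2.resize(im[255:305,220:320,::-1],None,fx=8,fy=8,interpolation=cv2.INTER_CUBIC); cv2.imwrite("pics/d.png",b)
m=((h[...,0]<14)&(h[...,1]>150)&(h[...,2]>60)).astype(np.uint8); m[:160]=0;m[240:]=0;m[:,:235]=0;m[:,310:]=0
k=lambda m:max(cv2.findContours(m,0,2)[0],key=cv2.contourArea)
r=cv2.minAreaRect(k(m)); print("tote",r)
for p in cv2.boxPoints(r): print(ray(c,p,.055).round(4))
m=((h[...,0]>100)&(h[...,0]<130)&(h[...,1]>130)).astype(np.uint8); m2=m.copy(); m2[:,220:]=0;m2[:195]=0; m2[270:]=0;m2[:,:140]=0
r=cv2.minAreaRect(k(m2)); print("bin",r)
for p in cv2.boxPoints(r): print(ray(c,p,.05).round(4))
my=((h[...,0]>20)&(h[...,0]<35)&(h[...,1]>150)&(h[...,2]>90)).astype(np.uint8); my[:170]=0;my[250:]=0;my[:,:350]=0;my[:,390:]=0
q=k(my); r=cv2.minAreaRect(q); print("yellow",r)
for p in cv2.boxPoints(r): print(p,ray(c,p,.041).round(4))
E
```

```text
tote ((272.5882263183594, 200.35293579101562), (44.483970642089844, 50.7730827331543), 4.39870548248291)
[0.564  0.1909 0.055 ]
[0.695  0.1834 0.055 ]
[0.6872 0.0691 0.055 ]
[0.5563 0.0773 0.055 ]
bin ((173.7329864501953, 229.839111328125), (50.83834457397461, 46.764610290527344), 77.6192398071289)
[0.5978 0.4571 0.05  ]
[0.625  0.3403 0.05  ]
[0.4973 0.309  0.05  ]
[0.4705 0.425  0.05  ]
yellow ((368.0, 182.0), (2.0, 2.0), 90.0)
[367. 181.] [ 0.6804 -0.1126  0.041 ]
[369. 181.] [ 0.6804 -0.1178  0.041 ]
[369. 183.] [ 0.6752 -0.1178  0.041 ]
[367. 183.] [ 0.6751 -0.1126  0.041 ]
```

View pics/d.png

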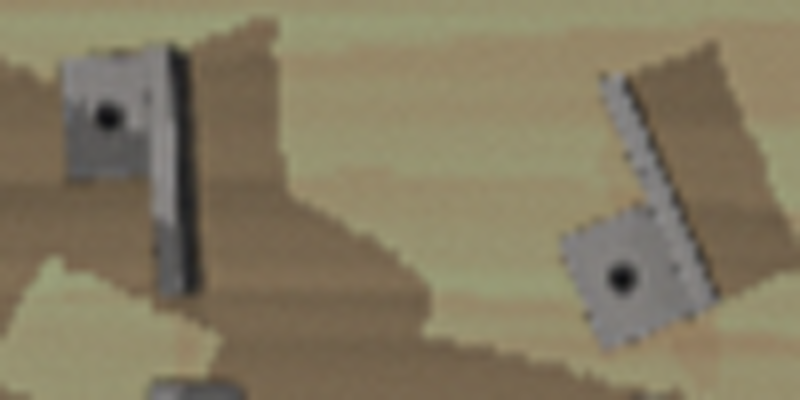

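```bash
python3 - <<'E'
from h import *
c=read_camera("top"); im=c["color"]; h=cv2.cvtColor(im,cv2.COLOR_RGB2HSV)
f=lambda x,y:(220+(x+.5)/8-.5,255+(y+.5)/8-.5)
for n,a,b in (("LH",(160,48),(167,292)),("RH",(613,75),(707,300))):
    A,B=ray(c,f(*a),.05),ray(c,f(*b),.05); print(n,A.round(4),B.round(4),np.linalg.norm(A-B),((A+B)/2).round(4),np.degrees(np.arctan2(*(A-B)[1::-1])))
# white ramp
m=((h[...,1]<45)&(h[...,2]>120)).astype(np.uint8); m[:165]=0;m[255:]=0;m[:,:300]=0;m[:,372:]=0
q=max(cv2.findContours(m,0,2)[0],key=cv2.contourArea); r=cv2.minAreaRect(q); print("ramp",r,cv2.contourArea(q)); 
print(cv2.approxPolyDP(q,3,True)[:,0].tolist())
# scene view of tote
s=read_camera("scene"); hs=cv2.cvtColor(s["color"],cv2.COLOR_RGB2HSV)
m=((hs[...,0]<14)&(hs[...,1]>170)&(hs[...,2]>60)).astype(np.uint8); m[:,:360]=0;m[:260]=0
q=max(cv2.findContours(m,0,2)[0],key=cv2.contourArea); print(cv2.approxPolyDP(cv2.convexHull(q),3,True)[:,0].tolist())
cv2.imwrite("pics/e.png",cv2.resize(s["color"][240:370,170:440,::-1],None,fx=2.9,fy=2.9,interpolation=cv2.INTER_CUBIC))
E
```

```text
LH [0.4703 0.2124 0.05  ] [0.3927 0.2086 0.05  ] 0.0776896475886271 [0.4315 0.2105 0.05  ] 2.839320385316172
RH [0.4631 0.0677 0.05  ] [0.3919 0.0368 0.05  ] 0.07764333621193785 [0.4275 0.0522 0.05  ] 23.434322611751078
ramp ((337.3683776855469, 208.5272979736328), (52.37502670288086, 60.9810791015625), 4.236394882202148) 2924.0
[[316, 179], [309, 237], [361, 240], [365, 180]]
[[371, 273], [425, 279], [429, 327], [424, 344], [366, 338]]
```

View pics/e.png

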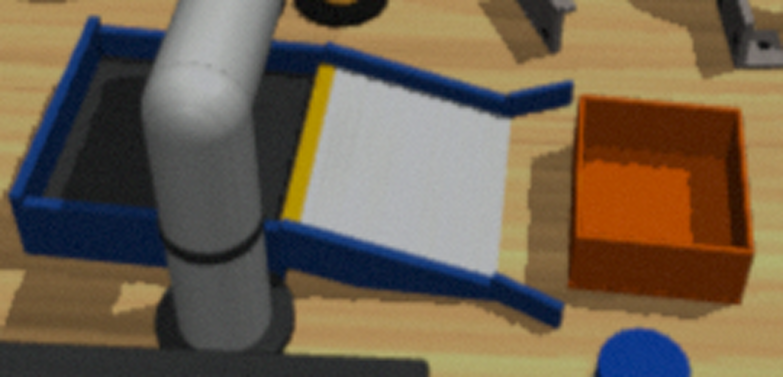

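```bash
python3 - <<'E'
from h import *
c=read_camera("top"); s=read_camera("scene")
f=lambda x,y:(240+(x+.5)/3.8-.5,150+(y+.5)/3.8-.5)
g=lambda x,y:(170+(x+.5)/2.9-.5,240+(y+.5)/2.9-.5)
for n,p,z in (("foot+x",(289,108),.0),("foot-x",(274,333),0),("lip+x",(497,113),.041),("lip-x",(484,345),.041),("rail end tl",(757,120),.052),("rail end br",(737,379),.052),("rail start+x",(292,98),.0155),("rail start-x",(272,338),.0155),("tote TL",(48,91),.055),("tote TR",(216,102),.055),("tote BR",(206,290),.055),("tote BL",(35,277),.055)): print(n,ray(c,f(*p),z).round(4))
print("scene")
for n,p,z in (("lip-x",(322,66),.041),("lip+x",(285,220),.041),("foot-x",(510,117),0),("foot+x",(496,273),0),("tote",(583,97),.055),("tote",(741,109),.055),("tote",(750,249),.055),("tote",(574,238),.055)): print(n,ray(s,g(*p),z).round(4))
E
```

```text
foot+x [0.6941 0.0215 0.    ]
foot-x [0.5358 0.0301 0.    ]
lip+x [ 0.6847 -0.1215  0.041 ]
lip-x [ 0.5258 -0.1134  0.041 ]
rail end tl [ 0.6797 -0.297   0.052 ]
rail end br [ 0.5037 -0.2828  0.052 ]
rail start+x [0.6984 0.0191 0.0155]
rail start-x [0.5311 0.031  0.0155]
tote TL [0.6944 0.1837 0.055 ]
tote TR [0.6879 0.0698 0.055 ]
tote BR [0.56   0.0747 0.055 ]
tote BL [0.5677 0.19   0.055 ]
scene
lip-x [ 0.5283 -0.1087  0.041 ]
lip+x [ 0.6743 -0.1187  0.041 ]
foot-x [0.5334 0.0326 0.    ]
foot+x [0.679  0.0223 0.    ]
tote [0.5636 0.0813 0.055 ]
tote [0.5694 0.1927 0.055 ]
tote [0.6939 0.1817 0.055 ]
tote [0.6908 0.0696 0.055 ]
```

```bash
cat >> h.py <<'E'
def go(p,rpy):
    o=get_obs(); d,w=delta((o["eef_pos"],o["eef_rot"]),p,rpy); print("shift",d.round(4).tolist(),"turn",w.round(2).tolist())
E
python3 - <<'E'
import station; print([x for x in dir(station) if x[0]!='_'])
from h import *
go([.4315,.2105,.2],[180,0,182.8])
E
```

```text
['PlanningError', 'get_obs', 'read_camera', 'sign_off', 'tcp_to_tips']
shift [-0.3, -0.2751, 0.0532] turn [-0.02, -0.01, -28.11]
```

Call:
servo_tool:
  deltas:
    - [[-0.05,-0.045,0.005],[0,0,-5]]
    - [[-0.1,-0.09,0.015],[0,0,-10]]
    - [[-0.15,-0.135,0.025],[0,0,-15]]
    - [[-0.2,-0.18,0.035],[0,0,-20]]
    - [[-0.25,-0.23,0.045],[0,0,-25]]
    - [[-0.3,-0.275,0.053],[0,0,-28]]
    - [[-0.3,-0.275,0.053],[0,0,-28]]
    - [[-0.3,-0.275,0.053],[0,0,-28]]
    - [[-0.3,-0.275,0.053],[0,0,-28]]
    - [[-0.3,-0.275,0.053],[0,0,-28]]
  fingers: -1

```text
time: 1.6
eef_pos: [0.4313, 0.2117, 0.2006]
eef_rot: [180.0, 0.0, -177.2]
force: [-1.2, 0.5, 0.5]
opening: 0.0855
```

```bash
python3 - <<'E'
from h import *
from station import tcp_to_tips
o=get_obs(); print(tcp_to_tips,o["time"],o["eef_pos"],o["eef_rot"],o["qpos"].round(1))
c=snap("wrist","w1.png"); print(c["K"].round(1).tolist(), c["cam_to_world"].round(3).tolist())
E
```

```text
0.022 1.6 [0.43132204 0.21173139 0.2005922 ] [ 1.79981819e+02  1.91676796e-02 -1.77214863e+02] [ 19.7 -12.8 118.8   0.   73.9 -73.1]
[[331.6, 0.0, 318.7], [0.0, 331.6, 242.5], [0.0, 0.0, 1.0]] [[-0.048, 0.955, 0.294, 0.356], [0.999, 0.046, 0.014, 0.208], [-0.0, 0.294, -0.956, 0.322], [0.0, 0.0, 0.0, 1.0]]
```

View pics/w1.png

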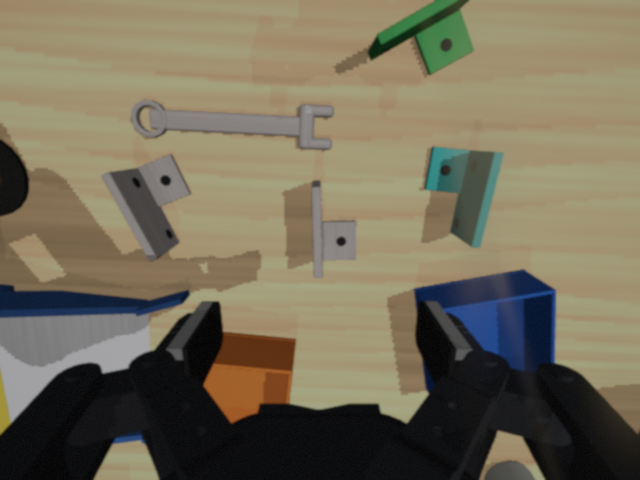

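The wrist view shows the LH flange almost edge-on, from about (317,183) to (318,276).

```bash
python3 - <<'E'
from h import *
c=read_camera("wrist"); im=c["color"]
cv2.imwrite("pics/w1z.png",cv2.resize(im[170:290,280:380,::-1],None,fx=5,fy=5,interpolation=cv2.INTER_CUBIC))
for p in ((317,183),(318.5,276)): print(ray(c,p,.05).round(4))
cv2.imwrite("pics/w1y.png",cv2.resize(im[145:270,90:200,::-1],None,fx=4.6,fy=4.6,interpolation=cv2.INTER_CUBIC))
E
```

```text
[0.389  0.2084 0.05  ]
[0.4704 0.2136 0.05  ]
```

View pics/w1z.png

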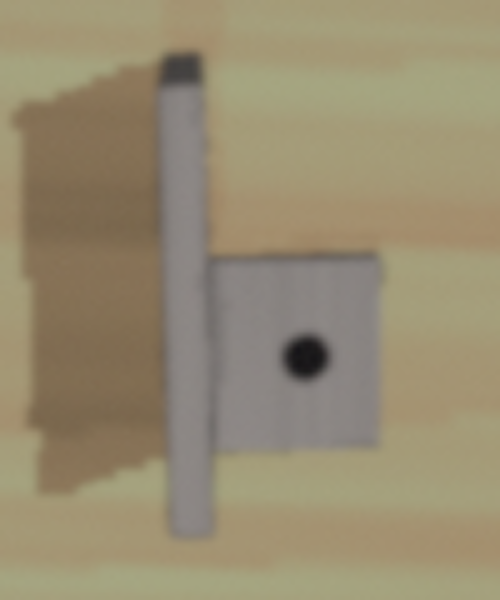

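View pics/w1y.png

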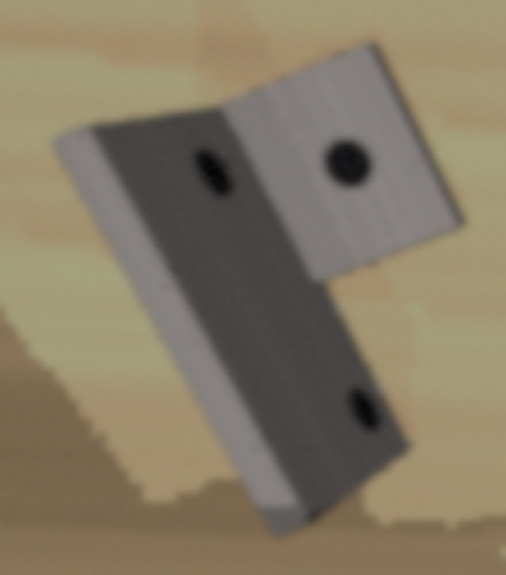

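```bash
python3 - <<'E'
from h import *
c=read_camera("wrist")
for n,a,b in (("LH",(316.0,186.6),(318,277)),("RH",(106,174),(151.7,256.6))):
    A,B=ray(c,a,.05),ray(c,b,.05); print(n,A.round(4),B.round(4),np.linalg.norm(A-B),((A+B)/2).round(4),np.degrees(np.arctan2(*(B-A)[1::-1])))
E
```

```text
LH [0.3919 0.2077 0.05  ] [0.4713 0.2131 0.05  ] 0.07959843592317414 [0.4316 0.2104 0.05  ] 3.8864115389509832
RH [0.3899 0.0382 0.05  ] [0.4591 0.0679 0.05  ] 0.07532636249669777 [0.4245 0.0531 0.05  ] 23.247795808363346
```

Call:
servo_tool:
  deltas:
    - [[0,-0.001,0.05],[0,0,-0.8]]
    - [[0,-0.001,0.1],[0,0,-0.8]]
    - [[0,-0.001,0.14],[0,0,-0.8]]
    - [[0,-0.001,0.1645],[0,0,-0.8]]
    - [[0,-0.001,0.1645],[0,0,-0.8]]
    - [[0,-0.001,0.1645],[0,0,-0.8]]
    - [[0,-0.001,0.1645],[0,0,-0.8]]

```text
time: 2.62
eef_pos: [0.4329, 0.2103, 0.0376]
eef_rot: [180.0, 0.2, -176.5]
force: [0.0, 0.6, 0.5]
opening: 0.0853
```

Call:
servo_tool:
  deltas:
    - [[0,0,0],[0,0,0]]
    - [[0,0,0],[0,0,0]]
    - [[0,0,0],[0,0,0]]
    - [[0,0,0],[0,0,0]]
    - [[0,0,0],[0,0,0]]
    - [[0,0,0],[0,0,0]]
    - [[0,0,0],[0,0,0]]
    - [[0,0,0],[0,0,0]]
  fingers: 1
  squeeze: 50

```text
time: 3.62
eef_pos: [0.4317, 0.2097, 0.0359]
eef_rot: [-180.0, 0.0, -176.5]
force: [-0.2, -0.4, 1.4]
opening: 0.0074
```

Call:
servo_tool:
  deltas:
    - [[0,0,-0.04],[0,0,0]]
    - [[0,0,-0.08],[0,0,0]]
    - [[-0.02,-0.01,-0.105],[0,0,0]]
    - [[-0.06,-0.035,-0.105],[0,0,0]]
    - [[-0.1,-0.06,-0.105],[0,0,0]]
    - [[-0.14,-0.085,-0.105],[0,0,0]]
    - [[-0.175,-0.1,-0.105],[0,0,0]]
    - [[-0.1895,-0.109,-0.105],[0,0,0]]
    - [[-0.1895,-0.109,-0.105],[0,0,0]]
    - [[-0.1895,-0.109,-0.105],[0,0,0]]
    - [[-0.1895,-0.109,-0.105],[0,0,0]]

```text
time: 5.0
eef_pos: [0.6263, 0.1131, 0.1408]
eef_rot: [180.0, -0.0, -176.5]
force: [-0.0, -0.5, -0.6]
opening: 0.0075
```

```bash
python3 - <<'E'
from h import *
snap("top","t2.png",(200,120,400,270),4); snap("wrist","w2.png"); go([.6275,.1125,.041],[180,0,183.5])
E
```

```text
shift [-0.0008, -0.0006, 0.1] turn [0.0, 0.0, 0.04]
```

View pics/t2.png

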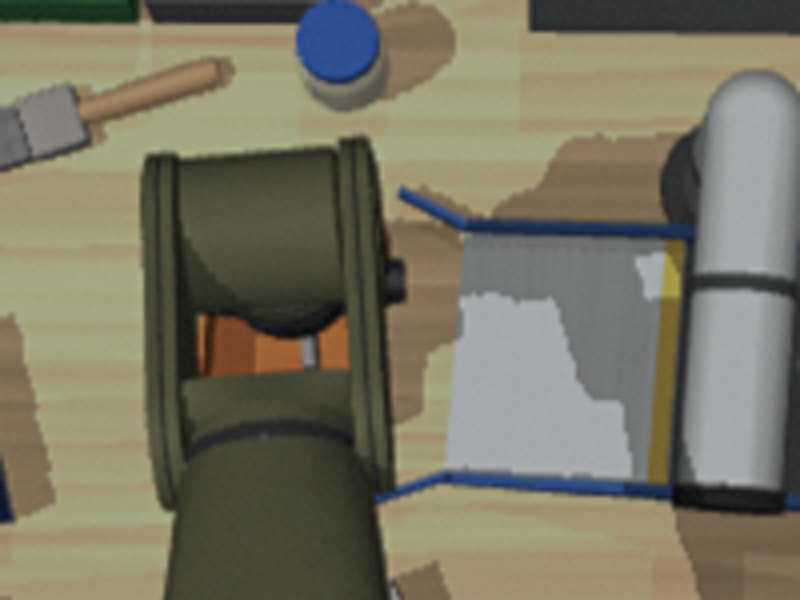

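View pics/w2.png

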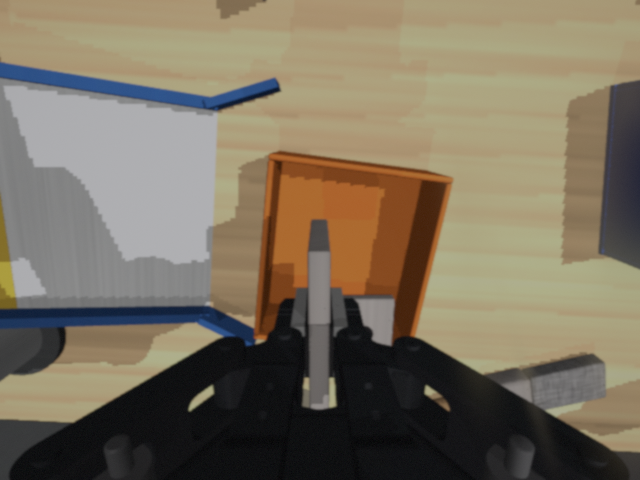

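```bash
python3 - <<'E'
from h import *
c=read_camera("wrist")
for p in ((275,153),(450,178),(413,337),(257,337)): print(ray(c,p,.055).round(4))
p=ray(c,(319,225),.15); print(p)
E
```

```text
[0.5601 0.0827 0.055 ]
[0.5684 0.1906 0.055 ]
[0.6814 0.1841 0.055 ]
[0.6882 0.0726 0.055 ]
[0.57936872 0.11042741 0.15      ]
```

The tote agrees with the first measurements, so I'll lower the bracket.

Call:
servo_tool:
  deltas:
    - [[-0.001,-0.0005,0.03],[0,0,0]]
    - [[-0.001,-0.0005,0.06],[0,0,0]]
    - [[-0.001,-0.0005,0.08],[0,0,0]]
    - [[-0.001,-0.0005,0.092],[0,0,0]]
    - [[-0.001,-0.0005,0.099],[0,0,0]]
    - [[-0.001,-0.0005,0.099],[0,0,0]]
    - [[-0.001,-0.0005,0.099],[0,0,0]]

```text
time: 6.02
eef_pos: [0.6292, 0.1121, 0.0429]
eef_rot: [180.0, 0.1, -176.5]
force: [-0.0, 0.1, -1.5]
opening: 0.0075
```

Call:
servo_tool:
  deltas:
    - [[0,0,0],[0,0,0]]
    - [[0,0,0],[0,0,0]]
    - [[0,0,0],[0,0,0]]
  fingers: 0.45

```text
time: 6.4
eef_pos: [0.6286, 0.112, 0.0422]
eef_rot: [180.0, 0.0, -176.5]
force: [-0.8, -0.4, 0.1]
opening: 0.0239
```

Call:
servo_tool:
  deltas:
    - [[0,0,-0.05],[0,0,0]]
    - [[0,0,-0.1],[0,0,0]]
    - [[0.01,0,-0.13],[0,0,0]]
    - [[0.01,0,-0.13],[0,0,0]]

```text
time: 6.9
eef_pos: [0.6201, 0.1116, 0.1757]
eef_rot: [180.0, 0.4, -176.5]
force: [1.0, 1.0, -0.0]
opening: 0.0235
```

```bash
python3 - <<'E'
from h import *
go([.426,.0528,.18],[180,0,203.3]); snap("wrist","w3.png")
E
```

```text
shift [0.1973, -0.0469, -0.0057] turn [-0.05, 0.39, -19.81]
```

View pics/w3.png

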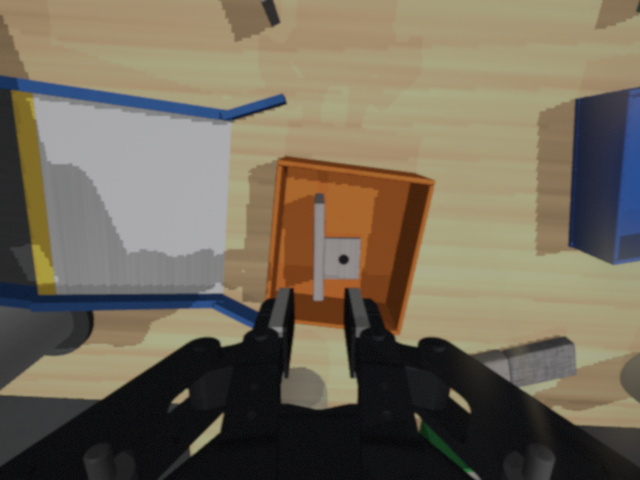

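The LH bracket is standing in the tote. Next is the RH bracket.

Call:
servo_tool:
  deltas:
    - [[0.04,-0.01,0],[0,0,-4]]
    - [[0.08,-0.02,0],[0,0,-8]]
    - [[0.12,-0.03,0],[0,0,-12]]
    - [[0.16,-0.04,0],[0,0,-16]]
    - [[0.197,-0.047,-0.004],[0,0,-19.8]]
    - [[0.197,-0.047,-0.004],[0,0,-19.8]]
    - [[0.197,-0.047,-0.004],[0,0,-19.8]]
    - [[0.197,-0.047,-0.004],[0,0,-19.8]]
    - [[0.197,-0.047,-0.004],[0,0,-19.8]]
  fingers: -1

```text
time: 8.07
eef_pos: [0.4252, 0.0526, 0.1756]
eef_rot: [180.0, -0.0, -156.7]
force: [1.2, -0.2, 0.2]
opening: 0.0857
```

```bash
python3 - <<'E'
from h import *
snap("wrist","w4.png",(240,120,400,240),5); o=get_obs(); print(o["eef_pos"],o["eef_rot"])
E
```

```text
[0.42510922 0.05261848 0.17563078] [ 1.79984962e+02 -3.26773280e-02 -1.56704790e+02]
```

View pics/w4.png

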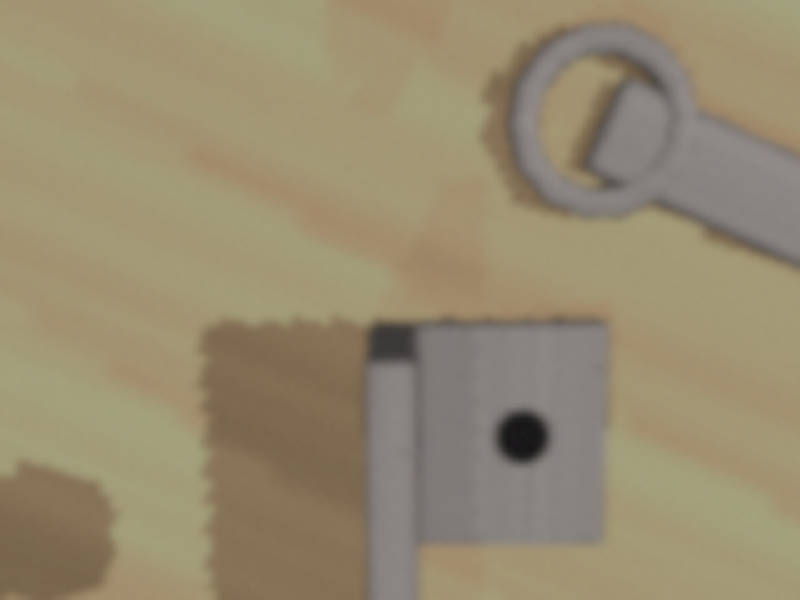

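```bash
python3 - <<'E'
from h import *
c=read_camera("wrist"); t=np.array([np.cos(np.radians(23.3)),np.sin(np.radians(23.3))])
A=ray(c,(318.0,191.7),.05); B=ray(c,(318.6,239),.05); print(A,B,A[:2]+.04*t,np.degrees(np.arctan2(*(B-A)[1::-1])))
E
```

```text
[0.38928341 0.03695619 0.05      ] [0.42278211 0.05183222 0.05      ] [0.42602126 0.05277801] 23.944943903518766
```

Call:
servo_tool:
  deltas:
    - [[-0.001,0,0.045],[0,0,0]]
    - [[-0.001,0,0.09],[0,0,0]]
    - [[-0.001,0,0.125],[0,0,0]]
    - [[-0.001,0,0.1395],[0,0,0]]
    - [[-0.001,0,0.1395],[0,0,0]]
    - [[-0.001,0,0.1395],[0,0,0]]
    - [[-0.001,0,0.1395],[0,0,0]]

```text
time: 9.05
eef_pos: [0.4269, 0.0529, 0.0379]
eef_rot: [-179.9, 0.2, -156.7]
force: [0.3, -0.3, -0.1]
opening: 0.0851
```

Call:
servo_tool:
  deltas:
    - [[0,0,0],[0,0,0]]
    - [[0,0,0],[0,0,0]]
    - [[0,0,0],[0,0,0]]
    - [[0,0,0],[0,0,0]]
    - [[0,0,0],[0,0,0]]
    - [[0,0,0],[0,0,0]]
    - [[0,0,0],[0,0,0]]
  fingers: 1

```text
time: 9.93
eef_pos: [0.4257, 0.0529, 0.0364]
eef_rot: [-180.0, 0.0, -156.7]
force: [0.9, -0.2, 1.4]
opening: 0.0075
```

```bash
python3 - <<'E'
from h import *
o=get_obs(); print(o["opening"],o["eef_pos"])
# bin: centre of rim corners
P=np.array([[.5978,.4571],[.625,.3403],[.4973,.309],[.4705,.425]]); cen=P.mean(0); print(cen)
a=np.radians(13.8); t=cen-.017*np.array([-np.sin(a),np.cos(a)]); print(t)
go([*t,.14],[180,0,193.8])
E
```

```text
0.00752349406837619 [0.4256646  0.05288735 0.03638868]
[0.54765 0.38285]
[0.55170507 0.36634072]
shift [-0.2397, 0.2381, -0.1036] turn [-0.0, 0.01, 9.49]
```

Call:
servo_tool:
  deltas:
    - [[0,0,-0.05],[0,0,0]]
    - [[0,0,-0.1],[0,0,0]]
    - [[-0.03,0.03,-0.12],[0,0,1]]
    - [[-0.065,0.065,-0.12],[0,0,2.5]]
    - [[-0.1,0.1,-0.12],[0,0,4]]
    - [[-0.135,0.135,-0.12],[0,0,6]]
    - [[-0.17,0.17,-0.12],[0,0,8]]
    - [[-0.205,0.205,-0.12],[0,0,9.5]]
    - [[-0.24,0.238,-0.12],[0,0,9.5]]
    - [[-0.24,0.238,-0.12],[0,0,9.5]]
    - [[-0.24,0.238,-0.12],[0,0,9.5]]
    - [[-0.24,0.238,-0.12],[0,0,9.5]]

```text
time: 11.42
eef_pos: [0.5515, 0.3652, 0.156]
eef_rot: [-180.0, -0.1, -166.3]
force: [0.4, -0.3, -1.0]
opening: 0.0077
```

```bash
python3 - <<'E'
from h import *
snap("wrist","w5.png"); go([.5517,.3663,.042],[180,0,193.8])
E
```

```text
shift [-0.0004, 0.001, 0.1142] turn [-0.01, -0.03, -0.07]
```

View pics/w5.png

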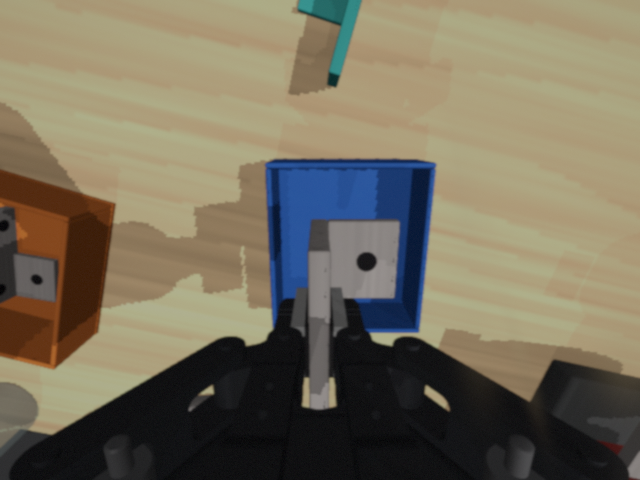

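```bash
python3 - <<'E'
from h import *
c=read_camera("wrist"); P=np.array([ray(c,p,.05) for p in ((267,160),(435,163),(420,331),(275,328))]); print(P.round(4),P.mean(0).round(4))
E
```

```text
[[0.4984 0.317  0.05  ]
 [0.4738 0.4264 0.05  ]
 [0.5976 0.458  0.05  ]
 [0.6218 0.3475 0.05  ]] [0.5479 0.3872 0.05  ]
```

Call:
servo_tool:
  deltas:
    - [[0,0.005,0.03],[0,0,0]]
    - [[0,0.005,0.06],[0,0,0]]
    - [[0,0.005,0.085],[0,0,0]]
    - [[0,0.005,0.103],[0,0,0]]
    - [[0,0.005,0.114],[0,0,0]]
    - [[0,0.005,0.114],[0,0,0]]
    - [[0,0.005,0.114],[0,0,0]]

```text
time: 12.4
eef_pos: [0.5514, 0.3716, 0.0435]
eef_rot: [180.0, 0.1, -166.2]
force: [0.3, 0.1, -0.4]
opening: 0.0074
```

Call:
servo_tool:
  deltas:
    - [[0,0,0],[0,0,0]]
    - [[0,0,0],[0,0,0]]
    - [[0,0,0],[0,0,0]]
  fingers: 0.45

```text
time: 12.78
eef_pos: [0.5509, 0.3714, 0.0428]
eef_rot: [180.0, 0.0, -166.2]
force: [0.3, -0.3, -0.0]
opening: 0.0236
```

Call:
servo_tool:
  deltas:
    - [[0,0,-0.05],[0,0,0]]
    - [[0,0,-0.1],[0,0,0]]
    - [[0,0,-0.13],[0,0,0]]
    - [[0,0,-0.13],[0,0,0]]
    - [[0,0,-0.13],[0,0,0]]

```text
time: 13.4
eef_pos: [0.5501, 0.3709, 0.171]
eef_rot: [-180.0, -0.1, -166.2]
force: [-0.3, 0.2, -0.6]
opening: 0.0236
```

```bash
python3 - <<'E'
from h import *
snap("wrist","w6.png"); o=get_obs(); print(o["eef_pos"],o["eef_rot"],o["qpos"].round(1))
# push approach pose: yaw 90 family, tool z leaning toward up-ramp u
u=np.array([-.063,-.998,0]); u/=np.linalg.norm(u); a=np.radians(35)
z=u*np.sin(a)+np.array([0,0,-np.cos(a)])
for s in (1,-1):
    y=s*np.cross(np.array([0,0,1]),u); x=np.cross(y,z); print(s,R.from_matrix(np.c_[x,y,z]).as_euler('xyz',degrees=True))
E
```

```text
[0.54975569 0.3707133  0.17017217] [-179.95098168   -0.18191037 -166.2117441 ] [ 29.4  12.3  96.9   0.   71.  -74.4]
1 [180.          35.          86.38792501]
-1 [-180.          -35.          -93.61207499]
```

View pics/w6.png

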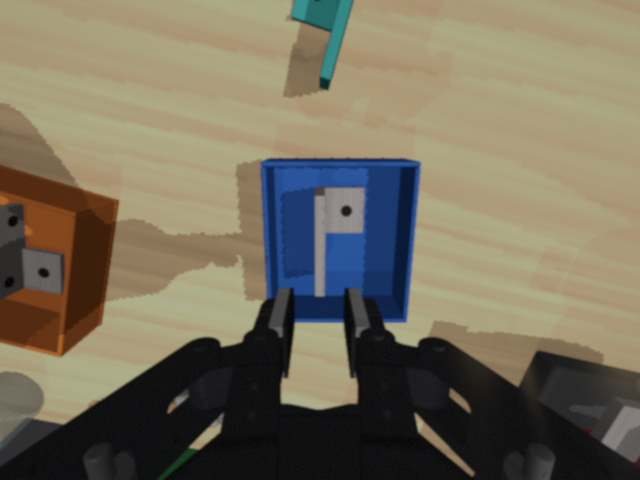

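Both brackets are placed. Now I'll raise the hand and turn it for the push: yaw first, then lean.

Call:
servo_tool:
  deltas:
    - [[0,0,-0.04],[0,0,10]]
    - [[0,0,-0.08],[0,0,20]]
    - [[0,0,-0.1],[0,0,30]]
    - [[0,0,-0.1],[0,0,40]]
    - [[0,0,-0.1],[0,0,50]]
    - [[0,0,-0.1],[0,0,60]]
    - [[0,0,-0.1],[0,0,70]]
    - [[0,0,-0.1],[0,0,80]]
    - [[0,0,-0.1],[0,0,90]]
    - [[0,0,-0.1],[0,0,100]]
    - [[0,0,-0.1],[0,0,107.5]]
    - [[0,0,-0.1],[0,0,107.5]]
  fingers: -0.3

```text
time: 14.95
eef_pos: [0.5502, 0.3709, 0.2699]
eef_rot: [-179.8, 0.1, 86.4]
force: [0.8, 1.0, -0.5]
opening: 0.0553
```

```bash
python3 - <<'E'
from h import *
o=get_obs(); print(o["eef_pos"],o["eef_rot"],o["qpos"].round(1),o["opening"])
go([.632,.25,.22],[180,35,86.0])
E
```

```text
[0.55016988 0.37088305 0.26988743] [-1.79824781e+02  1.15924048e-01  8.63742702e+01] [29.4  8.3 91.6 -0.  80.3 33. ] 0.05534598603165569
shift [-0.1154, 0.0895, 0.0498] turn [-0.06, -34.88, 0.42]
```

Call:
servo_tool:
  deltas:
    - [[-0.02,0.015,0],[0,-6,0]]
    - [[-0.04,0.03,0.01],[0,-12,0]]
    - [[-0.06,0.045,0.02],[0,-18,0]]
    - [[-0.08,0.06,0.03],[0,-24,0]]
    - [[-0.1,0.075,0.04],[0,-30,0]]
    - [[-0.115,0.0895,0.05],[0,-35,0]]
    - [[-0.115,0.0895,0.05],[0,-35,0]]
    - [[-0.115,0.0895,0.05],[0,-35,0]]
    - [[-0.115,0.0895,0.05],[0,-35,0]]

```text
time: 16.08
eef_pos: [0.6326, 0.2511, 0.2236]
eef_rot: [179.9, 34.9, 86.3]
force: [-0.6, 0.2, 0.3]
opening: 0.0556
```

```bash
python3 - <<'E'
from h import *
o=get_obs(); print(o["eef_pos"],o["eef_rot"],o["qpos"].round(1),o["opening"])
r=R.from_euler('xyz',o["eef_rot"],degrees=True); print(r.as_matrix().round(3))
go([.632,.225,.044],[180,35,86.0])
snap("wrist","w7.png"); snap("scene","s7.png")
E
```

```text
[0.63258204 0.25114664 0.22362964] [179.91037305  34.90357482  86.27713745] [ 27.6  22.6  83.3 -29.4  93.4  34.6] 0.05564052553879257
[[ 0.053  0.998 -0.036]
 [ 0.818 -0.064 -0.571]
 [-0.572  0.001 -0.82 ]]
shift [0.0814, 0.0009, 0.1623] turn [0.25, -0.1, 0.23]
```

View pics/w7.png

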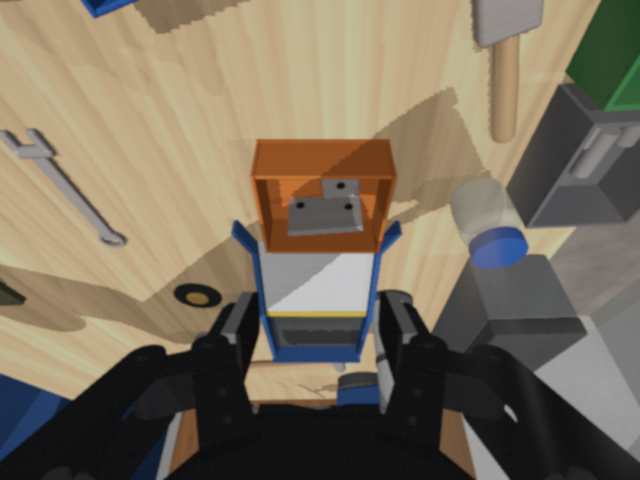

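View pics/s7.png

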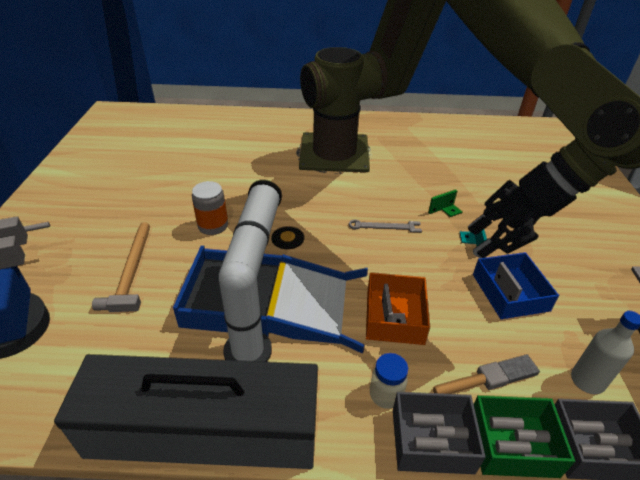

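Call:
servo_tool:
  deltas:
    - [[0.02,0.001,0.03],[0,0,0]]
    - [[0.04,0.001,0.06],[0,0,0]]
    - [[0.06,0.001,0.095],[0,0,0]]
    - [[0.075,0.001,0.13],[0,0,0]]
    - [[0.081,0.001,0.15],[0,0,0]]
    - [[0.081,0.001,0.162],[0,0,0]]
    - [[0.081,0.001,0.162],[0,0,0]]
    - [[0.081,0.001,0.162],[0,0,0]]

```text
time: 17.18
eef_pos: [0.633, 0.2246, 0.045]
eef_rot: [179.8, 34.9, 86.2]
force: [-0.1, -0.6, 0.8]
opening: 0.0553
```

```bash
python3 - <<'E'
from h import *
o=get_obs(); print(o["eef_pos"],o["eef_rot"],o["qpos"].round(1),o["force"])
snap("top","t8.png",(200,120,400,270),4);snap("scene","s8.png",(330,170,530,320),4)
E
```

```text
[0.63299252 0.22463336 0.04504728] [179.807724    34.91803494  86.1779975 ] [ 25.8  31.6  89.7 -30.6  79.2  41. ] [-0.1222648  -0.5744962   0.79177903]
```

View pics/t8.png

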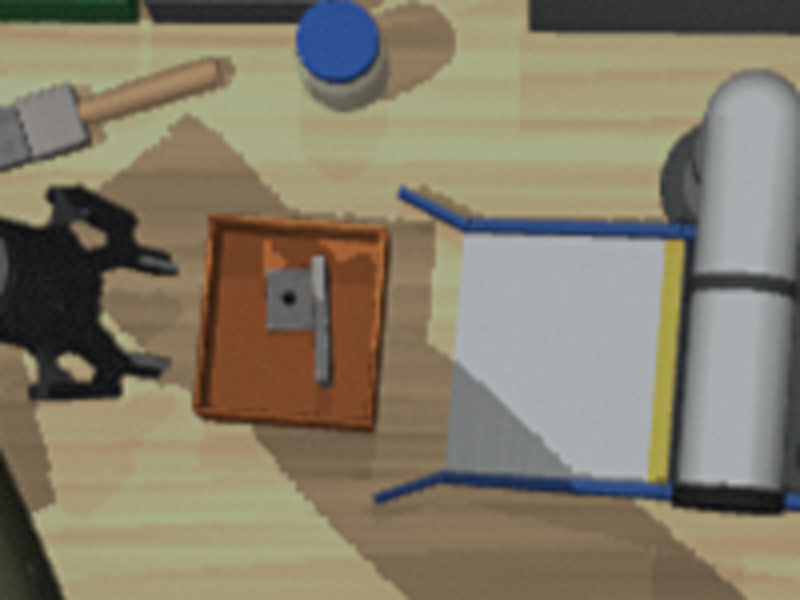

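View pics/s8.png

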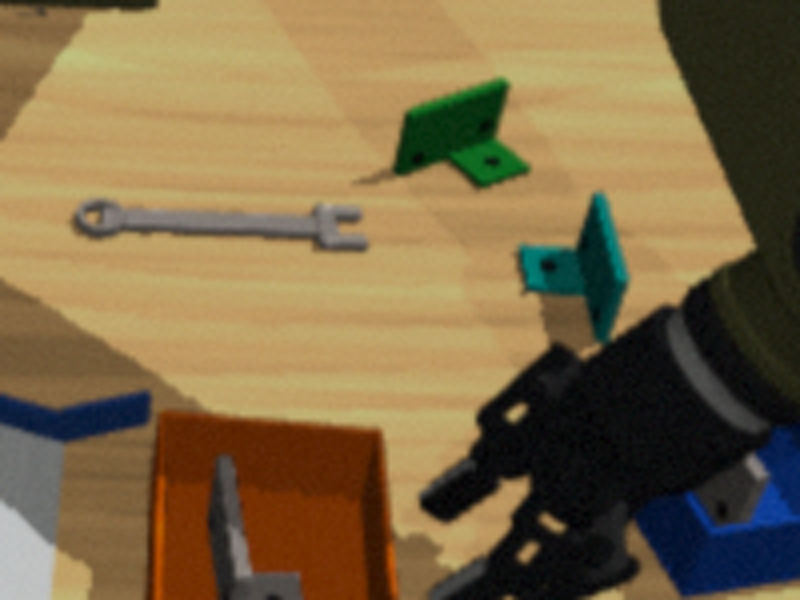

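Call:
servo_tool:
  deltas:
    - [[-0.0066,0,0.0046],[0,0,0]]
    - [[-0.0132,0,0.0092],[0,0,0]]
    - [[-0.0197,0,0.0138],[0,0,0]]
    - [[-0.0263,-0.0005,0.0184],[0,0,0]]
    - [[-0.0329,-0.0005,0.023],[0,0,0]]
    - [[-0.0395,-0.001,0.0275],[0,0,0]]
    - [[-0.046,-0.001,0.0321],[0,0,0]]
    - [[-0.0526,-0.001,0.0367],[0,0,0]]
    - [[-0.0592,-0.0015,0.0413],[0,0,0]]
    - [[-0.0658,-0.0015,0.0459],[0,0,0]]

```text
time: 18.52
eef_pos: [0.6252, 0.1438, 0.0434]
eef_rot: [180.0, 35.0, 86.3]
force: [0.0, 3.4, 2.1]
opening: 0.055
```

```bash
python3 - <<'E'
from h import *
o=get_obs(); print(o["eef_pos"],o["eef_rot"],o["qpos"].round(1),o["force"])
snap("top","t9.png",(200,120,400,270),4);snap("scene","s9.png",(270,210,470,360),4)
E
```

```text
[0.62517191 0.14382303 0.04336634] [179.98777073  34.97779941  86.28253414] [ 20.1  27.3  96.2 -32.9  74.9  37.8] [0.03063203 3.41696776 2.07756646]
```

View pics/t9.png

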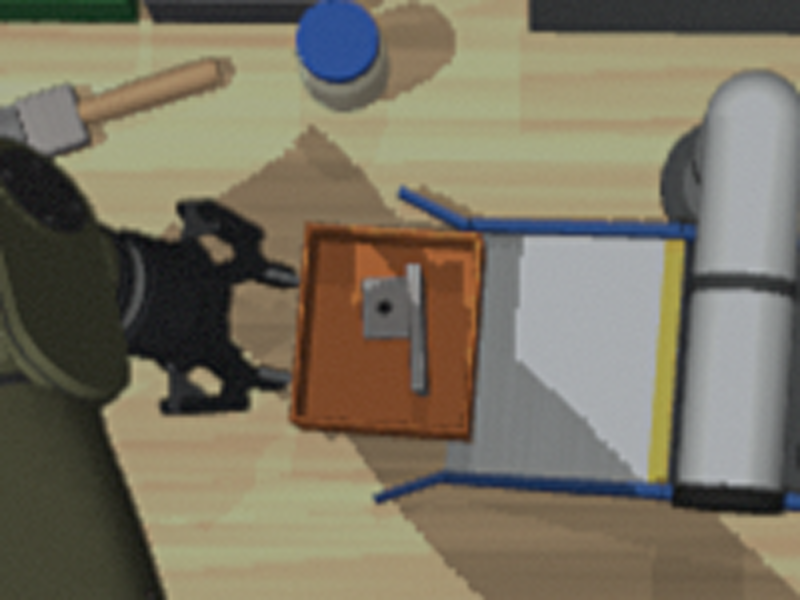

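View pics/s9.png

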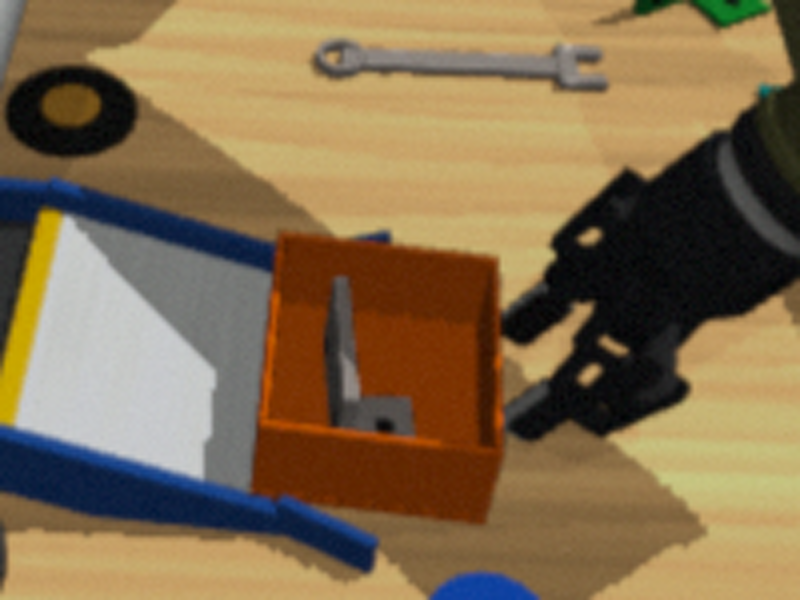

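Call:
servo_tool:
  deltas:
    - [[-0.0071,0,0.0044],[0,0,0]]
    - [[-0.0143,0,0.0088],[0,0,0]]
    - [[-0.0214,0,0.0131],[0,0,0]]
    - [[-0.0285,0,0.0175],[0,0,0]]
    - [[-0.0357,-0.0005,0.0219],[0,0,0]]
    - [[-0.0428,-0.0005,0.0263],[0,0,0]]
    - [[-0.0499,-0.0005,0.0306],[0,0,0]]
    - [[-0.0571,-0.0005,0.035],[0,0,0]]
    - [[-0.0642,-0.001,0.0394],[0,0,0]]
    - [[-0.0713,-0.001,0.0438],[0,0,0]]
    - [[-0.0785,-0.001,0.0481],[0,0,0]]
    - [[-0.0856,-0.001,0.0525],[0,0,0]]

```text
time: 20.12
eef_pos: [0.6176, 0.0436, 0.0494]
eef_rot: [-180.0, 35.0, 86.3]
force: [-0.0, 2.6, -1.2]
opening: 0.0555
```

```bash
python3 - <<'E'
from h import *
o=get_obs(); print(o["eef_pos"],o["eef_rot"],o["qpos"].round(1),o["force"])
snap("top","t10.png",(250,120,450,270),4);snap("scene","s10.png",(200,210,400,360),4)
E
```

```text
[0.61761631 0.04362001 0.0494031 ] [-179.9942651    35.00148243   86.28710775] [ 12.1  22.5 102.3 -35.9  70.2  32.8] [-0.04899122  2.61744007 -1.24632076]
```

View pics/t10.png

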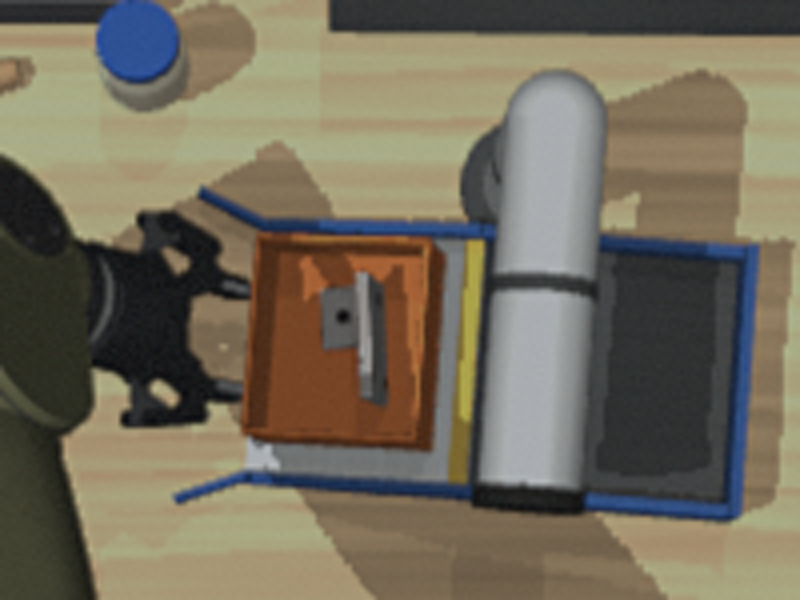

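View pics/s10.png

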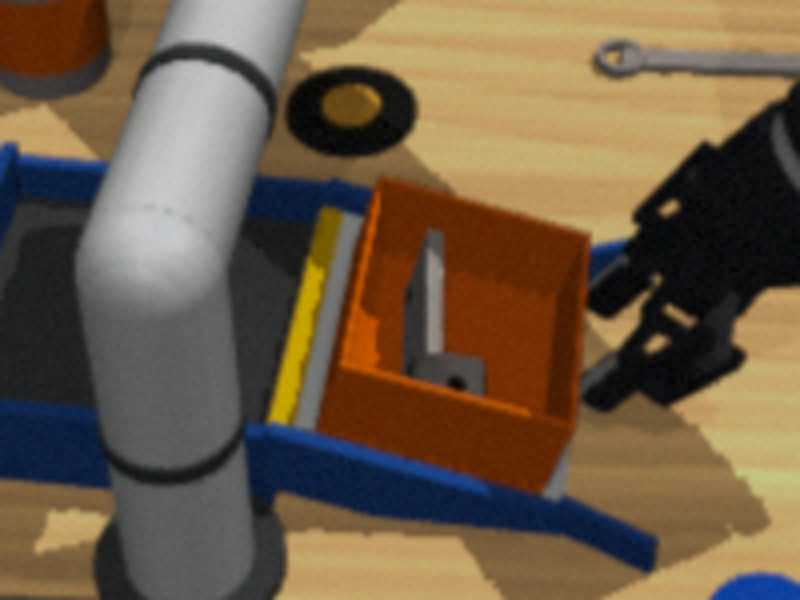

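Call:
servo_tool:
  deltas:
    - [[-0.007,0,0.0022],[0,0,0]]
    - [[-0.014,0,0.0044],[0,0,0]]
    - [[-0.021,0,0.0067],[0,0,0]]
    - [[-0.028,0,0.0089],[0,0,0]]
    - [[-0.035,0,0.0111],[0,0,0]]
    - [[-0.042,0,0.0133],[0,0,0]]
    - [[-0.0491,0,0.0155],[0,0,0]]
    - [[-0.0561,0,0.0178],[0,0,0]]
    - [[-0.0631,0,0.02],[0,0,0]]
    - [[-0.0701,0,0.0222],[0,0,0]]

```text
time: 21.48
eef_pos: [0.6134, -0.0261, 0.0719]
eef_rot: [180.0, 35.0, 86.3]
force: [1.0, 4.8, 1.6]
opening: 0.0556
```

```bash
python3 - <<'E'
from h import *
o=get_obs(); print(o["eef_pos"],o["eef_rot"],o["qpos"].round(1),o["force"])
snap("top","t11.png",(250,120,450,270),4);snap("scene","s11.png",(170,200,370,350),4)
E
```

```text
[ 0.61336365 -0.02614654  0.07188218] [179.96048306  34.99486429  86.27596596] [  6.   18.4 105.  -37.5  68.2  27.6] [1.03066616 4.80477729 1.62210061]
```

View pics/t11.png

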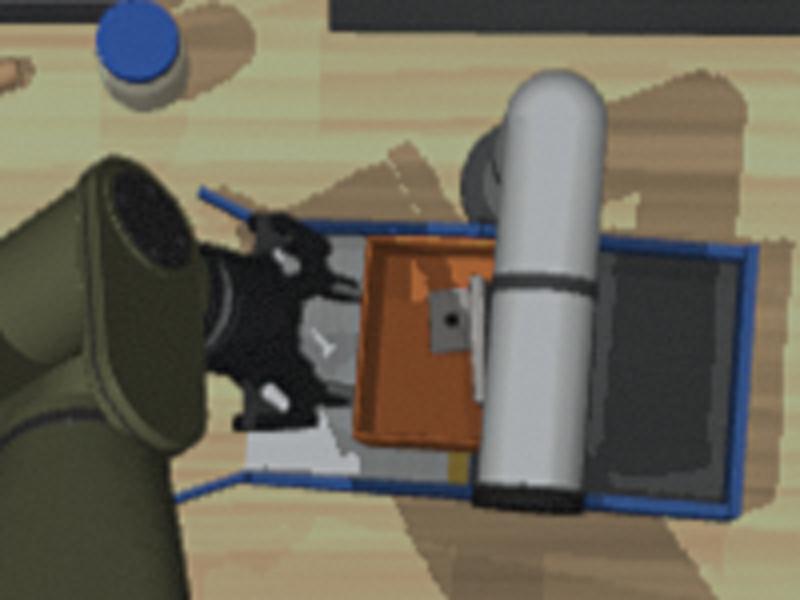

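View pics/s11.png

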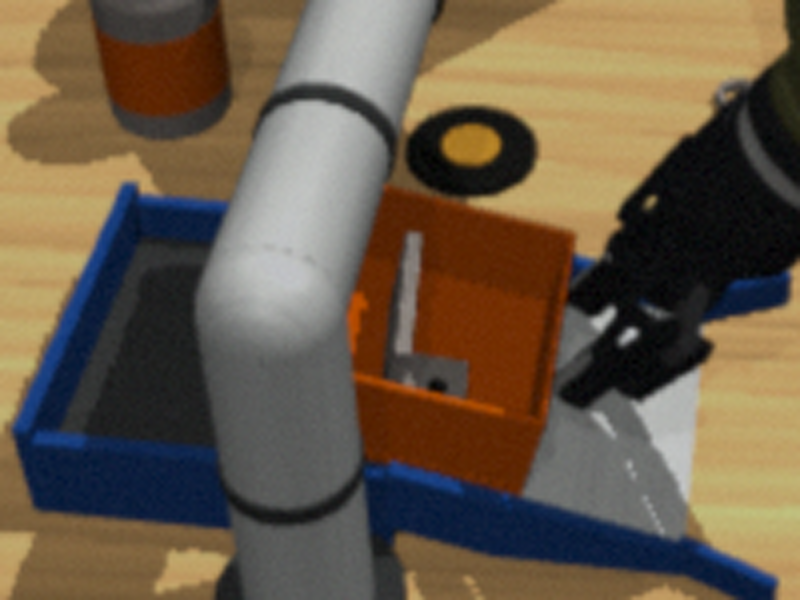

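Call:
servo_tool:
  deltas:
    - [[-0.0039,0,0.0017],[0,0,0]]
    - [[-0.0078,0,0.0034],[0,0,0]]
    - [[-0.0117,0,0.0051],[0,0,0]]
    - [[-0.0156,0,0.0068],[0,0,0]]
    - [[-0.0195,0,0.0085],[0,0,0]]
    - [[-0.0234,0,0.0102],[0,0,0]]
    - [[-0.0273,0,0.012],[0,0,0]]
    - [[-0.0312,0,0.0137],[0,0,0]]
    - [[-0.0351,0,0.0154],[0,0,0]]
    - [[-0.039,0,0.0171],[0,0,0]]
    - [[-0.0429,0,0.0188],[0,0,0]]
    - [[-0.0468,0,0.0205],[0,0,0]]

```text
time: 23.08
eef_pos: [0.6099, -0.0761, 0.0815]
eef_rot: [-180.0, 35.0, 86.3]
force: [0.2, 2.5, -1.4]
opening: 0.0556
```

```bash
python3 - <<'E'
from h import *
o=get_obs(); print(o["eef_pos"],o["eef_rot"],o["qpos"].round(1),o["force"])
snap("top","t12.png",(250,120,450,270),4);snap("scene","s12.png",(170,200,370,350),4); snap("wrist","w12.png")
E
```

```text
[ 0.60986331 -0.07605946  0.08149873] [-179.99726917   34.99998417   86.29125404] [  1.4  16.5 106.3 -38.6  66.4  24. ] [ 0.16553276  2.54556814 -1.42268712]
```

View pics/t12.png

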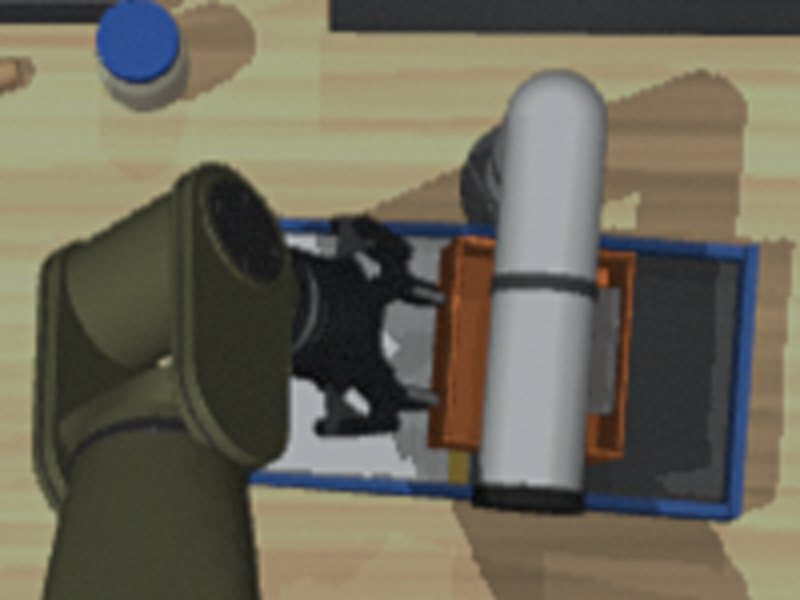

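View pics/s12.png

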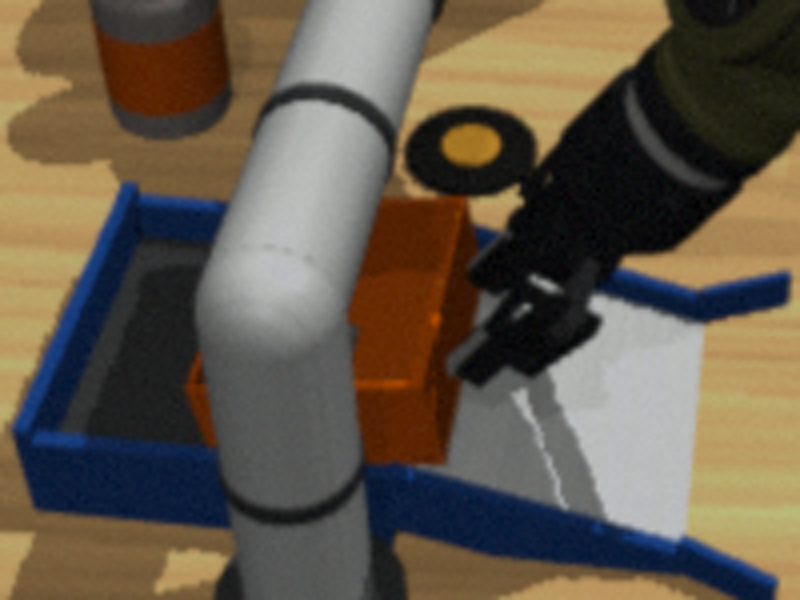

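View pics/w12.png

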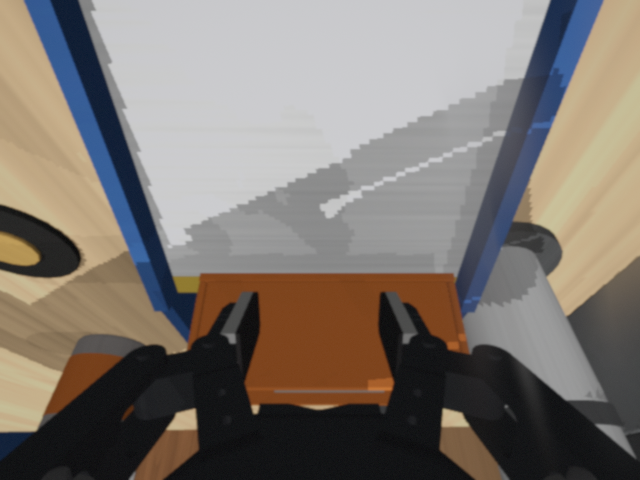

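Call:
servo_tool:
  deltas:
    - [[-0.0031,0,0.0028],[0,0,0]]
    - [[-0.0062,0,0.0055],[0,0,0]]
    - [[-0.0093,0,0.0083],[0,0,0]]
    - [[-0.0124,0,0.0111],[0,0,0]]
    - [[-0.0155,0,0.0139],[0,0,0]]
    - [[-0.0186,0,0.0167],[0,0,0]]
    - [[-0.0217,0,0.0194],[0,0,0]]
    - [[-0.0248,0,0.0222],[0,0,0]]
    - [[-0.0248,0,0.0222],[0,0,0]]

```text
time: 24.35
eef_pos: [0.6077, -0.1093, 0.0776]
eef_rot: [-180.0, 35.0, 86.3]
force: [-0.1, 0.5, -0.1]
opening: 0.0556
```

```bash
python3 - <<'E'
from h import *
o=get_obs(); print(o["eef_pos"],o["eef_rot"],o["qpos"].round(1),o["force"])
snap("top","t13.png",(250,120,450,270),4);snap("scene","s13.png",(170,200,370,350),4); snap("wrist","w13.png")
E
```

```text
[ 0.60767574 -0.1093343   0.07763553] [-179.98519545   35.04088759   86.27458391] [ -1.6  16.3 107.  -39.5  64.4  22.2] [-0.09213965  0.53356188 -0.05335466]
```

View pics/t13.png

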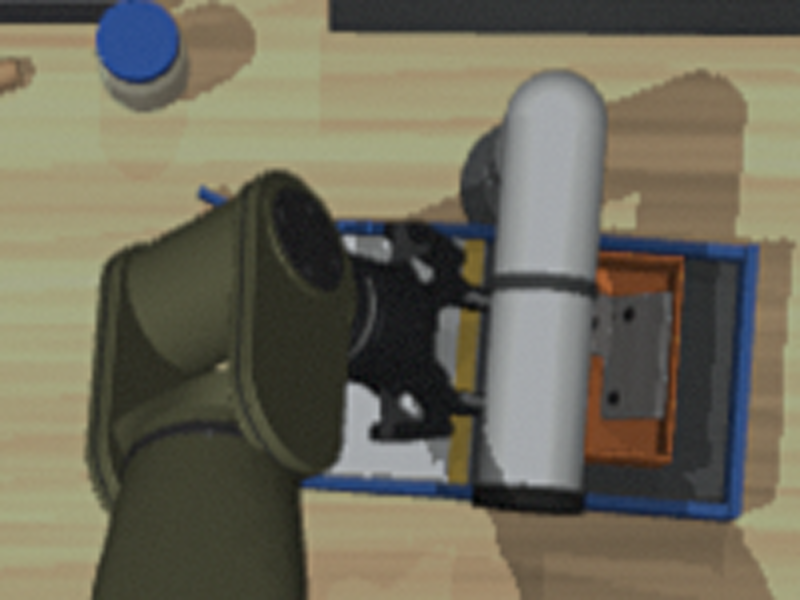

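View pics/s13.png

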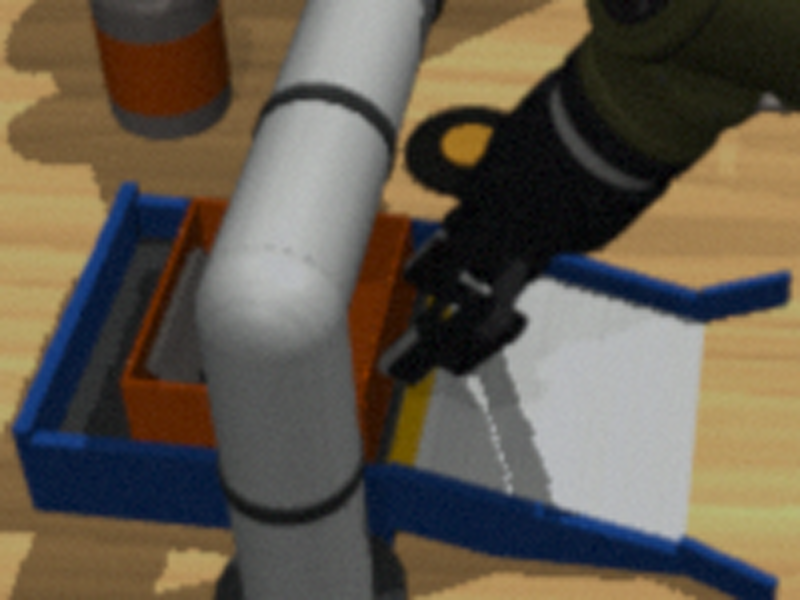

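View pics/w13.png

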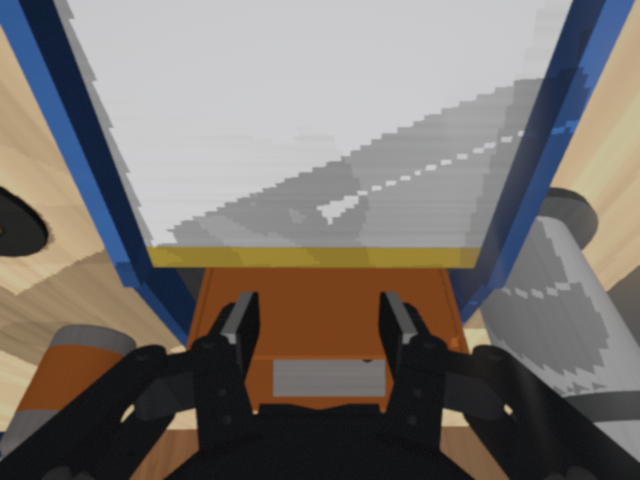

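It looks home: the tote is past the lip and the pushing force has vanished. I'll back off and verify.

Call:
servo_tool:
  deltas:
    - [[0.02,0,-0.015],[0,0,0]]
    - [[0.05,0,-0.03],[0,0,0]]
    - [[0.08,0,-0.06],[0,0,0]]
    - [[0.1,0,-0.1],[0,0,0]]
    - [[0.12,0,-0.14],[0,0,0]]
    - [[0.14,0,-0.18],[0,0,0]]
    - [[0.16,0,-0.22],[0,0,0]]
    - [[0.16,0,-0.22],[0,0,0]]
    - [[0.16,0,-0.22],[0,0,0]]

```text
time: 25.62
eef_pos: [0.6241, 0.1475, 0.1655]
eef_rot: [-179.9, 35.0, 86.3]
force: [-0.2, -0.2, -0.1]
opening: 0.0554
```

```bash
python3 - <<'E'
from h import *
o=get_obs(); print(o["eef_pos"],o["force"],o["time"],o["qpos"].round(1))
c=snap("top","t14.png"); s=snap("scene","s14.png")
snap("scene","s14z.png",(170,230,330,350),5); snap("wrist","w14.png")
f=lambda x,y:(250+(x+.5)/4-.5,120+(y+.5)/4-.5)
u=np.array([-.064,-.998]); F=np.array([.615,.026])
for p in ((685,258),(672,465)):
    for z in (.083,):
        q=ray(c,f(*p),z); print("front rim",q.round(4),"dock x",(q[:2]-F)@u)
E
```

```text
[0.62412359 0.14753561 0.16546743] [-0.18712274 -0.17506442 -0.05795686] 25.625 [ 20.4  19.1  93.8 -31.8  84.1  32.3]
front rim [ 0.6665 -0.2461  0.083 ] dock x 0.26821102196151597
front rim [ 0.5353 -0.2377  0.083 ] dock x 0.26823616592257976
```

View pics/t14.png

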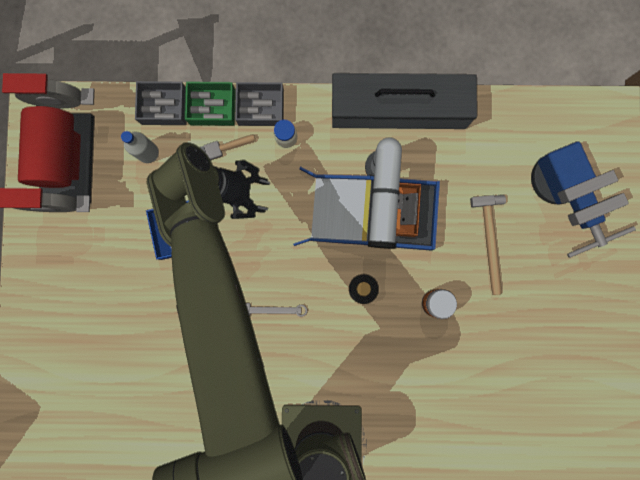

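View pics/s14.png

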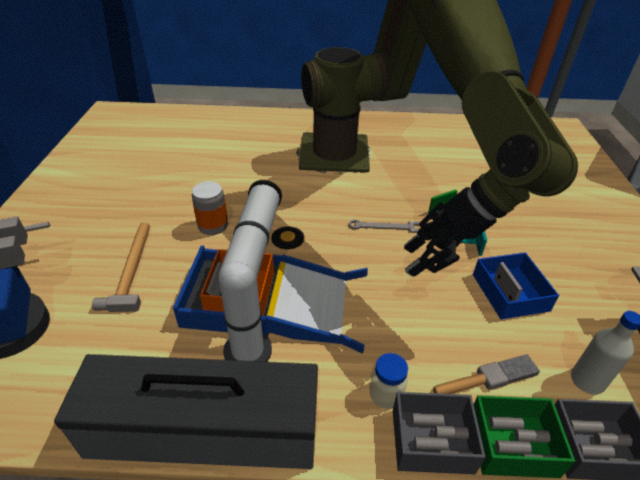

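View pics/s14z.png

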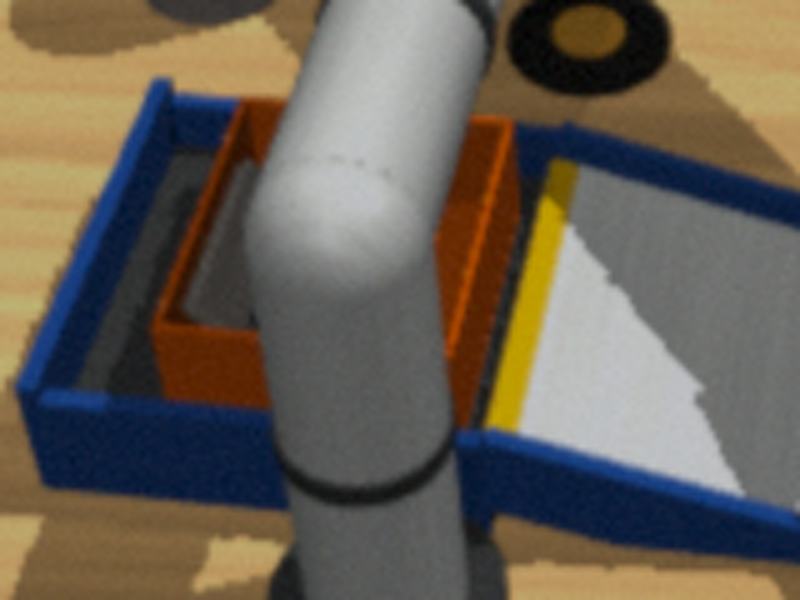

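View pics/w14.png

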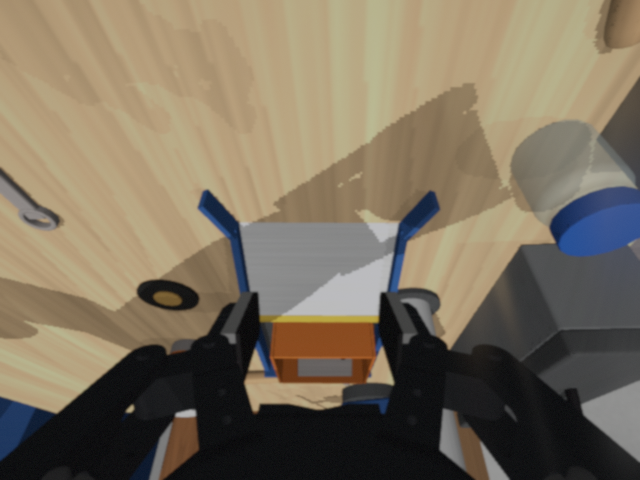

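```bash
python3 - <<'E'
from h import *
s=read_camera("scene"); f=lambda x,y:(170+(x+.5)/5-.5,230+(y+.5)/5-.5)
u=np.array([-.064,-.998]); F=np.array([.615,.026])
for n,p,z in (("front-x rim",(242,98),.083),("rear-x rim",(514,120),.083),("front+x rim",(157,326),.083),("lip-x",(550,160),.041),("lip+x",(487,428),.041),("rear bottom +x",(462,425),.028)):
    q=ray(s,f(*p),z); print(n,q.round(4),((q[:2]-F)@u).round(4))
E
```

```text
front-x rim [ 0.5394 -0.2363  0.083 ] 0.2666
rear-x rim [ 0.5462 -0.1226  0.083 ] 0.1527
front+x rim [ 0.6658 -0.2428  0.083 ] 0.265
lip-x [ 0.5259 -0.1114  0.041 ] 0.1428
lip+x [ 0.6736 -0.1206  0.041 ] 0.1426
rear bottom +x [ 0.662  -0.1325  0.028 ] 0.1552
```

The tote measures flat. Its rear is at dock x ≈ 153 mm against the lip at about 143 mm, and the rim length of 114 mm assumes the level-on-deck height. The hand is in free air, so I'm signing off.

```bash
python3 -c "
from station import *
o=get_obs(); print(o['time'],o['force'],abs(o['joint_vel']).max()); print(sign_off())"
```

```text
25.875 [0.10874908 0.26936545 0.17234394] 0.487061450462318
the job is handed in; nothing more can be done
None
```

I put the left-hand bracket in the orange tote and the right-hand one in the blue bin. I then pushed the tote up the ramp with the hand leaned back 35 degrees until it dropped behind the yellow lip. The job was handed in at 25.9 s, with the gripper in free air.

**Tote position:** its rear face is 153–155 mm from the ramp's foot, past the lip at about 143 mm. Its front is at about 267 mm, short of the end wall. The rim comes out 114 mm long when taken at the level-on-deck height, so it sits flat.

**Forces and bystanders:** the readings I took at the end of each push stayed at or below about 5 N. No bystander or look-alike was seen to move, though the arm partly hid the look-alikes in the last pictures.

Two things differed from the description or the plan:
- **Tote orientation:** its 115 mm side ran up-ramp and its 130 mm side lay across the channel. The text said the 130 mm length would run roughly up-ramp.
- **Left-hand bracket:** it fell over inside the tote when the tote tipped down over the lip. It is still aboard.

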